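Take the nested mounting cups apart onto their colour-coded dishes

TASK

The mounting cups for embedding specimens were left nested in one another with the green specimen standing on top. Take the nest apart, lifting each piece straight off, and set it upright, flat on the floor of the dish of its own colour: specimen in the green dish, and the orange, white and blue cups each alone and empty in theirs. Keep everything upright, set it down rather than drop it, and leave the jar and the loupe alone.

Things in the scene. Friction and masses are not known exactly. Their poses are not given: they have to be found in the camera images.
- cup_blue: Blue plastic mounting cup, the largest, bottom of the nest: plain round upright cup, outside diameter 60 mm, height 22 mm, wall 2.5 mm, bore 55 mm, its inner floor 4 mm above its underside (the white cup stands on it). Origin: centre of the underside, z up. Loose; at the start it stands on a mat with all the others in it. About 60 g.
- cup_white: White plastic mounting cup, the middle one: plain round upright cup, outside diameter 50 mm, height 30 mm, wall 2.5 mm, bore 45 mm, its inner floor 14 mm above its underside (the orange cup stands on it). Origin: centre of the underside, z up. Loose; at the start it stands loosely in the blue cup, its underside 4 mm above the blue cup's, so that it stands 12 mm proud of the blue rim. About 60 g.
- cup_orange: Orange plastic mounting cup, the smallest: plain round upright cup, outside diameter 40 mm, height 28 mm, wall 2.5 mm, bore 35 mm, its inner floor 22 mm above its underside (the specimen stands on it). Origin: centre of the underside, z up. Loose; at the start it stands loosely in the white cup, its underside 14 mm above the white cup's, so that it stands 12 mm proud of the white rim. About 50 g.
- specimen: Green round specimen mount with a small bright metal section in its top face, diameter 30 mm, height 15 mm, about 30 g. Origin: centre of the underside, z up. Loose; at the start it stands in the orange cup, its underside 22 mm above the orange cup's, 9 mm proud of the orange rim: the top of the nest, 55 mm above the mat it stands on.
- dish_blue: round shallow grey dish with its floor in blue, fixed on one of the two mats; the place for the blue cup. Inner diameter 76 mm, outside diameter 82 mm, rim 6 mm high, floor 3 mm above the mat. Origin: centre of the underside, on the mat (both mats, the black and the grey, are 2.5 mm thick). Its place differs each time.
- dish_white: round shallow grey dish with its floor in white, fixed on one of the two mats; the place for the white cup. Inner diameter 66 mm, outside diameter 72 mm, rim 6 mm high, floor 3 mm above the mat. Origin: centre of the underside, on the mat (both mats, the black and the grey, are 2.5 mm thick). Its place differs each time.
- dish_orange: round shallow grey dish with its floor in orange, fixed on one of the two mats; the place for the orange cup. Inner diameter 56 mm, outside diameter 62 mm, rim 6 mm high, floor 3 mm above the mat. Origin: centre of the underside, on the mat (both mats, the black and the grey, are 2.5 mm thick). Its place differs each time.
- dish_green: round shallow grey dish with its floor in green, fixed on one of the two mats; the place for the green specimen. Inner diameter 46 mm, outside diameter 52 mm, rim 6 mm high, floor 3 mm above the mat. Origin: centre of the underside, on the mat (both mats, the black and the grey, are 2.5 mm thick). Its place differs each time.
- jar: bystander: white jar with a blue lid, diameter 50 mm, height 52 mm, standing loose. Origin: centre of the underside. Leave it alone. (Also about: a tall machine left of the black mat, to keep the arm clear of, and a tray with a rim 16 mm high right of the grey mat.)
- loupe: bystander: small black loupe with a white ring, diameter 34 mm, height 38 mm, standing loose. Origin: centre of the underside. Leave it alone.
Not all that is in view belongs to the job. Leave any pink look-alike of the dish_white alone.

How it is judged:
At the end, for the whole second after the job is handed in: The green specimen and the orange, white and blue cups each stand upright (within 0.1 rad) and at rest, flat on the floor of the dish of their own colour (underside 0.5 to 5.5 mm above the dish's underside), centred within 10 mm; the jar and the loupe stand within 20 mm of where they were (horizontal distance between cup_blue and dish_blue below 0.01 m and z of cup_blue in the frame of dish_blue between 0.0005 and 0.0055 m and angle between each of cup_blue, cup_white, cup_orange, specimen, jar, loupe's own z axis and vertical below 0.1 rad and linear speed of each of cup_blue, cup_white, cup_orange, specimen below 0.01 m/s and angular speed of each of cup_blue, cup_white, cup_orange, specimen below 0.1 rad/s and horizontal distance between cup_white and dish_white below 0.01 m and z of cup_white in the frame of dish_white between 0.0005 and 0.0055 m and horizontal distance between cup_orange and dish_orange below 0.01 m and z of cup_orange in the frame of dish_orange between 0.0005 and 0.0055 m and horizontal distance between specimen and dish_green below 0.01 m and z of specimen in the frame of dish_green between 0.0005 and 0.0055 m and distance of each of jar, loupe from where it was at the start of the episode below 0.02 m); the robot touches nothing.
It fails at once if a cup or the specimen is tipped over or laid on its side (angle between any of cup_blue, cup_white, cup_orange, specimen's own z axis and vertical above 0.8 rad).
It fails at once if a cup or the specimen is dropped: it falls freely through more than about 5 cm ((linear speed of cup_blue above 1 m/s and contact force between cup_blue and anything else below 0.02 N) or (linear speed of cup_white above 1 m/s and contact force between cup_white and anything else below 0.02 N) or (linear speed of cup_orange above 1 m/s and contact force between cup_orange and anything else below 0.02 N) or (linear speed of specimen above 1 m/s and contact force between specimen and anything else below 0.02 N)).
It fails at once if the jar or the loupe is moved by more than 2 cm or knocked over (distance of any of jar, loupe from where it was at the start of the episode above 0.02 m or angle between any of jar, loupe's own z axis and vertical above 0.5 rad).
It also fails if it takes over 99 s, if anything falls off the work surface, if the arm or the gripper's body presses on something with over 40 N, if the wrist force passes 120 N, or if a joint passes its speed limit or range.

ROBOT

A 6-joint arm with a two-finger parallel gripper is mounted at the origin on a cart in front of the work surface, level with it; the furniture and walls round the work are solid. World frame = base frame: x ahead of the robot, y to its left, z up, the work surface at z = 0. Lengths are in m, angles in rad, forces in N, time in s.
With the tool pointing down it reaches from about 0.3 to 0.875 m from the base axis. Payload 4.2 kg.
Tool frame: the origin (TCP) lies on the centre line of the jaws, within the pads' length; the fingertips stand 11 mm ahead of it and the grasp point (between the pads) lies 8 mm behind it; x points along the fingers, y is the direction in which the jaws open and shut, and the axes are right-handed (so a half turn about x gives the same grasp; the last joint's range is limited). The gripper opens to 85 mm and grips with 20 to 120 N. Pads are 22 mm wide; open, the fingers measure 114 mm over their backs; the gripper's body (76 mm by 85 mm) begins 54 mm behind the grasp point. The pads swing forward as they close: fully open they stand 13 mm farther back than shut.
Start: joints at [1.113, 0.32, 1.565, -0, 1.257, -0.02], TCP at [0.244, 0.521, 0.242] pointing down, gripper open.
Joint ranges: [-3.11, 3.11], [-0.84, 2.01], [0.21, 2.61], [-1.34, 4.49], [0.05, 2.63], [-2.56, 2.56]. Speed limits (rad/s): [2.57, 2.57, 3.14, 3.14, 3.14, 3.14].

INTERFACE

Orientations are given as a unit quaternion [w, x, y, z].
In Python, from station import robot, vision gives the robot as it stands.
- The arm moves only by the tool move_arm, never from a script. Its argument "increments" is a list of rows, each a list of 2 entries, a list of its own where there are three numbers: the shift along the world's x, y, z in mm, then the turn, a rotation vector about the world's x, y, z in degrees. In form: [[[tx, ty, tz], [wx, wy, wz]], ...]. A call has 1 to 20 rows; each row is the pose to reach, as a shift and turn from the pose commanded when the call began; what a row does not reach only later rows make up. A row lasts 1/12 s, in which the tool goes at most 41.7 mm and 7.16 degrees, less where a joint would pass 70% of its speed; a pose out of reach is approached as far as the arm can. A call with a gripper value outside its range is refused whole. "gripper" is the closure in counts, from 0 (fully open) to 255 (shut), set as the call begins (left out, the last holds). The fingers move at their own pace and stop on an object; the grip force is fixed at half the most. Time passes only in rows, so rows that repeat a pose let the fingers close. It gives the time, the measured TCP pose, the force and the opening at its end, in the units of the state.
- robot.state(): the state, without advancing time (a new reading comes with each control period).
- vision.snapshot(name): name is "scene" or "side" or "wrist"; returns a dict with "image" (420x560x3 uint8, red, green, blue), "depth" (420x560 float32, m along the optical axis (not along the pixel's ray), 0 where there is no reading), "K" (3x3 intrinsics, pixels), "R" (3x3) and "t" (3): a world point X has camera coordinates R X + t. Camera axes: x right, y down, z forward; pixel columns grow to the right and rows downward; lengths in m; the calibration is good to about 2 mm. A picture is of the moment at which its call begins.
- robot.job_done(): hands the job in, once; it reports no verdict.
The state is a dict: "clock": time; "joint_pos": joint angles; "joint_velocities": joint speeds; "joint_torque": joint torques, N m; "tcp_pos": TCP position; "tcp_rot": TCP orientation; "wrist_force": force on the tool from outside, world axes, zero at the start; "torque": the same for the moment, N m; "width": opening from 0.0 (shut) to 1.0 (fully open).
Only numpy, scipy, OpenCV 4.12 (cv2) and the standard library are available. Lean on these libraries where they do the work, as an engineer would, in place of code of your own. Each camera call takes 0.05 s, during which the arm holds its last target. There are 200 camera calls.

## Working session

There is one attempt and no reset: what is moved stays moved. The work goes in short steps, Python scripts to look and compute and a tool call to move; the robot and the scene stay as the last step left them, time stands still between calls to the robot, and variables do not carry over. Pictures are saved under pics/ and viewed, about 12 in all and at most 16, crops included, and the job is handed in when it is done.

Besides the shell and the picture viewer there is one more tool, called after "Call:" by a JSON object that holds its "op" and its "data", one argument or row to a line. move_arm: Moves the arm, as the interface text tells. Its arguments: {"type":"object","properties":{"increments":{"type":"array"},"gripper":{"type":"number"}},"required":["increments"]}

```bash
mkdir -p pics; ls
cat > h.py <<'E'
import numpy as np, cv2
from station import robot, vision
def snap(n,save=None):
    s=vision.snapshot(n)
    if save: cv2.imwrite('pics/'+save,cv2.cvtColor(s['image'],cv2.COLOR_RGB2BGR))
    return s
def ray(s,u,v,z):
    R,t=s['R'],s['t']; c=-R.T@t
    d=R.T@np.linalg.inv(s['K'])@np.array([u,v,1.])
    return c+d*(z-c[2])/d[2]
def cloud(s):
    v,u=np.mgrid[0:420,0:560]; d=s['depth']
    p=np.linalg.inv(s['K'])@np.stack([u.ravel(),v.ravel(),np.ones(u.size)])*d.ravel()
    return (s['R'].T@(p-s['t'][:,None])).T.reshape(420,560,3)
E
python3 - <<'E'
from h import *
import pickle
for n in ['scene','side']:
    s=snap(n); cv2.imwrite(f'pics/{n}0.png',cv2.resize(cv2.cvtColor(s['image'],cv2.COLOR_RGB2BGR),(784,588)))
    pickle.dump(s,open(n+'0.pkl','wb')); print(n,-s['R'].T@s['t'],s['R'][2])
print(robot.state())
E
```

```text
pics
scene [-0.02562301 -0.46604951  0.74637817] [ 0.58363704  0.44102239 -0.6818116 ]
side [1.06811577 0.33135738 1.11648151] [-0.41271429 -0.27634728 -0.86792805]
{'clock': 0.1, 'joint_pos': array([ 1.11301134e+00,  3.20237571e-01,  1.56553778e+00, -1.18991062e-05,
        1.25741232e+00, -2.00176343e-02]), 'joint_velocities': array([-0.00148874, -0.00161065, -0.00255913, -0.00101004, -0.00058211,
       -0.00055695]), 'joint_torque': array([-5.51164812e-04, -4.16409123e+01, -2.34705788e+01, -8.11114376e-06,
        4.82378266e-03,  9.04751346e-06]), 'tcp_pos': array([0.24358647, 0.52041046, 0.24156829]), 'tcp_rot': array([ 0.69010604,  0.15299104,  0.69036516, -0.15408875]), 'wrist_force': array([-0.68785154,  0.48925964, -0.56813146]), 'torque': array([ 0.03890676, -0.05311864, -0.02554548]), 'width': 1.0016153867392472}
```

View pics/scene0.png

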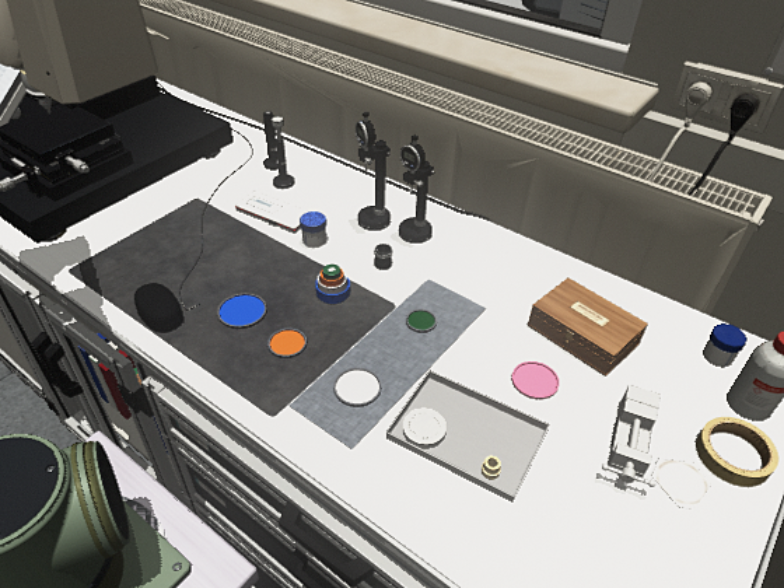

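View pics/side0.png

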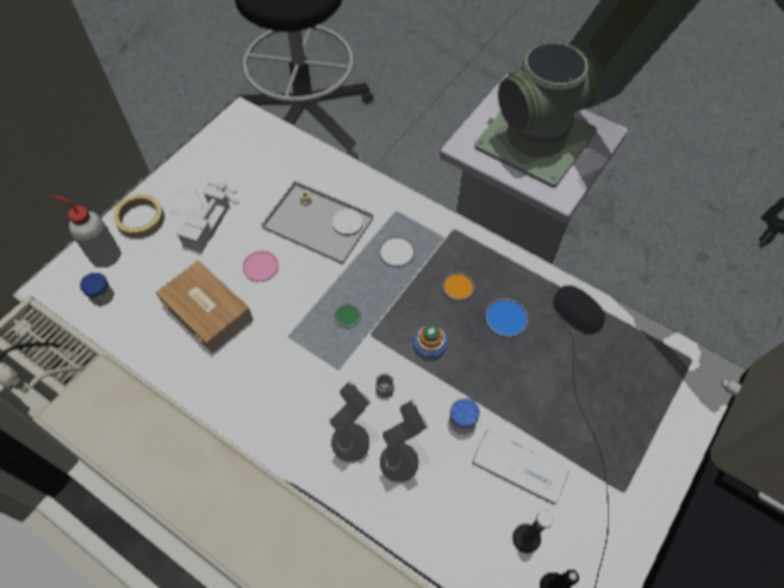

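Scene view (784 px wide): the nest is at (332,282), with the blue dish at (242,310), orange (287,343), white (357,387) and green (421,320). The jar is at (313,228) and the loupe at (383,256).
Look-alikes:
- For the white dish: the round white thing in the tray (424,427) and the pink dish (535,379).
- For the blue cup: the jar's blue lid (313,222) and the far-right blue-lidded jar (725,343).
- For the orange dish: the wood-coloured ring (738,450).

By the description I choose the dishes on the mats.

Run:
```python
from h import *
import pickle
seeds={'scene':dict(blue=(242,310),orange=(287,343),white=(357,387),green=(421,320)),'side':dict(blue=(507,317),orange=(459,287),white=(397,252),green=(347,316))}
nest={'scene':(332,270),'side':(432,332)}
other={'scene':dict(jar=(313,221,.052),loupe=(383,249,.038)),'side':dict(jar=(465,410,.052),loupe=(384,384,.038))}
for n in seeds:
    s=pickle.load(open(n+'0.pkl','rb')); im=s['image']
    for k,(u,v) in seeds[n].items():
        u,v=round(u/1.4),round(v/1.4)
        m=np.zeros((422,562),np.uint8)
        a=cv2.floodFill(cv2.GaussianBlur(im,(3,3),0).copy(),m,(u,v),0,(22,)*3,(22,)*3,cv2.FLOODFILL_FIXED_RANGE|cv2.FLOODFILL_MASK_ONLY|(255<<8)|4)
        mm=m[1:-1,1:-1]; c,_=cv2.findContours(mm,0,2); c=max(c,key=cv2.contourArea)
        (eu,ev),ax,_=cv2.fitEllipse(cv2.convexHull(c)); M=cv2.moments(mm,True)
        print(n,k,im[v,u],np.round(ax,1),'ell',ray(s,eu,ev,.0055).round(4)[:2],'mom',ray(s,M['m10']/M['m00'],M['m01']/M['m00'],.0055).round(4)[:2])
    u,v=nest[n]; print(n,'nest top',ray(s,u/1.4,v/1.4,.0575).round(4))
    for k,(u,v,z) in other[n].items(): print(n,k,ray(s,u/1.4,v/1.4,z).round(4))
    u,v=int(nest[n][0]/1.4),int(nest[n][1]/1.4)
    cv2.imwrite(f'pics/{n}_nest.png',cv2.cvtColor(cv2.resize(im[v-30:v+45,u-50:u+50],None,fx=4,fy=4,interpolation=2),cv2.COLOR_RGB2BGR))
a=[cv2.imread(f'pics/{n}_nest.png') for n in seeds]; cv2.imwrite('pics/nest.png',np.hstack(a))
```

```text
scene blue [ 47 100 215] [19.7 30.9] ell [0.4392 0.1744] mom [0.4391 0.1744]
scene orange [230 133  59] [15.8 23.1] ell [0.433  0.0633] mom [0.433  0.0632]
scene white [234 233 231] [22.4 29.5] ell [ 0.4333 -0.0819] mom [ 0.4334 -0.082 ]
scene green [58 95 64] [14.5 18.2] ell [ 0.6089 -0.0758] mom [ 0.6101 -0.075 ]
scene nest top [0.5684 0.0819 0.0575]
scene jar [0.657  0.2058 0.052 ]
scene loupe [0.6869 0.064  0.038 ]
side blue [ 51 110 183] [22.8 27.4] ell [0.4384 0.1747] mom [0.4384 0.1747]
side orange [182 122  30] [14.6 18.4] ell [0.4309 0.0628] mom [0.4309 0.0628]
side white [180 181 181] [17.5 22. ] ell [ 0.4324 -0.0813] mom [ 0.4324 -0.0813]
side green [ 59 104  71] [14.  16.3] ell [ 0.6066 -0.0757] mom [ 0.6066 -0.0758]
side nest top [0.5695 0.0885 0.0575]
side jar [0.6592 0.2128 0.052 ]
side loupe [0.6934 0.0706 0.038 ]
```

View pics/nest.png

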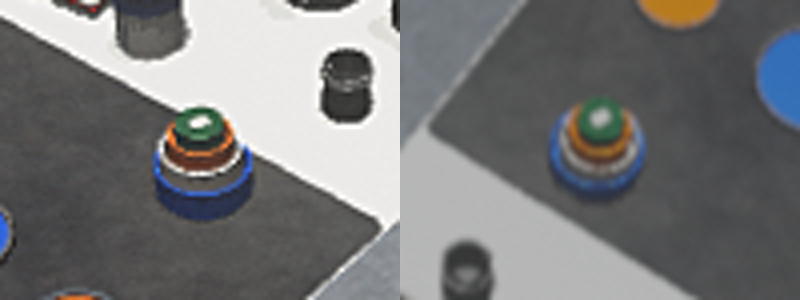

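The crop confirms the nest: green top with a bright section at (201,122) left and (600,118) right, then orange, white and blue rings. Nest is at about (0.569, 0.085). Going above it now.

Call:
{"op": "move_arm", "data": {
  "increments": [
    [[30,-40,-4],[0,0,0]],
    [[65,-87,-8],[0,0,0]],
    [[97,-130,-12],[0,0,0]],
    [[130,-175,-16],[0,0,0]],
    [[160,-216,-20],[0,0,0]],
    [[190,-256,-24],[0,0,0]],
    [[220,-296,-28],[0,0,0]],
    [[250,-336,-32],[0,0,0]],
    [[275,-370,-36],[0,0,0]],
    [[300,-403,-39],[0,0,0]],
    [[315,-423,-41],[0,0,0]],
    [[325,-436,-42],[0,0,0]],
    [[325,-436,-42],[0,0,0]],
    [[325,-436,-42],[0,0,0]],
    [[325,-436,-42],[0,0,0]],
    [[325,-436,-42],[0,0,0]],
    [[325,-436,-42],[0,0,0]]
  ],
  "gripper": 115
}}

```text
clock: 1.52
tcp_pos: [0.5679, 0.0858, 0.2002]
tcp_rot: [0.69, 0.153, 0.691, -0.153]
wrist_force: [0.7, 0.6, -0.1]
width: 0.545
```

Run:
```python
from h import *
import pickle
s=snap('wrist'); pickle.dump(s,open('w1.pkl','wb')); cv2.imwrite('pics/w1.png',cv2.cvtColor(s['image'],cv2.COLOR_RGB2BGR))
print(-s['R'].T@s['t'],s['R'].round(3)); st=robot.state(); print(st['tcp_pos'],st['tcp_rot'],st['width'],st['joint_pos'],st['wrist_force'])
```

```text
[0.50187649 0.11735944 0.33135286] [[ 0.423  0.906  0.001]
 [ 0.869 -0.406  0.282]
 [ 0.255 -0.118 -0.96 ]]
[0.5678878  0.08604398 0.20041002] [ 0.69017103  0.15308102  0.69055025 -0.15287414] 0.5514417685460541 [ 1.30103693e-01  3.47932111e-01  1.63178425e+00  4.99065642e-04
  1.16228064e+00 -1.00475662e+00] [0.67521409 0.40154199 0.98139081]
```

View pics/w1.png

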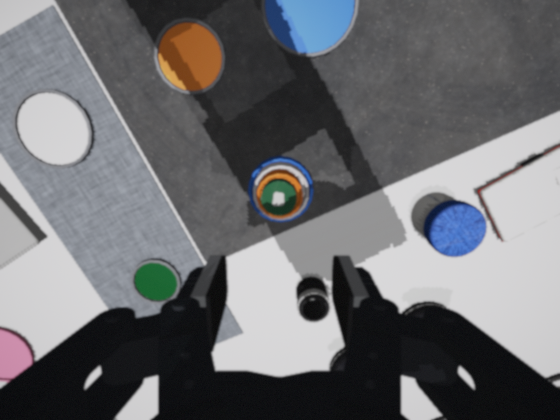

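The wrist view shows the nest at (280,192) with the specimen at (278,197), all four dishes, the jar at (456,228) and the loupe at (313,300). The fingertips are at (217,262) and (343,262). Measuring from this view.

```bash
cat >> h.py <<'E'
def ell(s,seed,z,tol=22):
    m=np.zeros((422,562),np.uint8)
    cv2.floodFill(cv2.GaussianBlur(s['image'],(3,3),0).copy(),m,seed,0,(tol,)*3,(tol,)*3,cv2.FLOODFILL_FIXED_RANGE|cv2.FLOODFILL_MASK_ONLY|(255<<8)|4)
    c,_=cv2.findContours(m[1:-1,1:-1],0,2); c=max(c,key=cv2.contourArea)
    (u,v),ax,_=cv2.fitEllipse(cv2.convexHull(c)); return (round(u,1),round(v,1)),np.round(ax,1),ray(s,u,v,z).round(4)[:2]
E
python3 - <<'E'
from h import *
import pickle
s=pickle.load(open('w1.pkl','rb'))
for k,p,z in [('white',(55,128),.0055),('green',(157,281),.0055),('specimen',(268,198),.0575),('jar',(456,228),.052),('orange',(195,40),.0055)]: print(k,s['image'][p[1],p[0]],*ell(s,p,z,40))
P=cloud(s)
g=(s['image'].astype(int)); m=(g[...,1]>g[...,0]+15)&(g[...,1]>g[...,2]+8); m[:, :220]=0
v,u=np.nonzero(m); print('green mask',len(u),(u.min()+u.max())/2,(v.min()+v.max())/2,ray(s,(u.min()+u.max())/2,(v.min()+v.max())/2,.0575))
d=P[...,2]; print('spec top z',d[190:205,270:287].max(axis=1).round(4))
for sl in [np.s_[250:300,195:230],np.s_[250:300,330:370]]:
    q=P[sl].reshape(-1,3); q=q[(q[:,2]>.12)]; i=q[:,2].argsort()[:5]; print(q[i].round(4))
E
```

```text
white [211 210 212] (53.3, 128.3) [64.4 77.3] [ 0.4307 -0.0791]
green [ 26 101  50] (154.9, 281.7) [36.  42.5] [ 0.6062 -0.0752]
specimen [ 52 105  74] (277.3, 193.3) [26.3 37.4] [0.5625 0.0876]
jar [ 83 126 206] (458.1, 230.4) [47.3 57.1] [0.6595 0.2142]
orange [162  95  41] (195.1, 54.4) [50.1 65.3] [0.4309 0.0699]
green mask 741 278.0 196.5 [0.56519297 0.08700516 0.0575    ]
spec top z [0.0585 0.059  0.0588 0.0576 0.0585 0.0597 0.0581 0.3314 0.0584 0.0581
 0.0581 0.0579 0.0582 0.3314 0.0584]
[[0.5541 0.0674 0.1911]
 [0.5558 0.0666 0.1913]
 [0.5553 0.0668 0.1914]
 [0.561  0.0639 0.1914]
 [0.5543 0.0674 0.1917]]
[[0.5742 0.1099 0.1905]
 [0.5786 0.108  0.191 ]
 [0.5744 0.1097 0.191 ]
 [0.5757 0.1092 0.1913]
 [0.5747 0.1095 0.1915]]
```

Jaws are centred on the nest within 2 mm. The fingertips are about 9.5 mm ahead of the TCP at this opening. Going down to grip only the specimen (fingertips at z≈50 mm, orange rim at 48.5 mm).

Call:
{"op": "move_arm", "data": {
  "increments": [
    [[-1,0,-20],[0,0,0]],
    [[-1,0,-45],[0,0,0]],
    [[-2,0,-70],[0,0,0]],
    [[-2,0,-95],[0,0,0]],
    [[-2,0,-112],[0,0,0]],
    [[-2,0,-124],[0,0,0]],
    [[-2,0,-132],[0,0,0]],
    [[-2,0,-137],[0,0,0]],
    [[-2,0,-139],[0,0,0]],
    [[-2,0,-139],[0,0,0]],
    [[-2,0,-139],[0,0,0]]
  ]
}}

```text
clock: 2.48
tcp_pos: [0.5672, 0.0851, 0.0621]
tcp_rot: [0.691, 0.154, 0.69, -0.153]
wrist_force: [-1.1, -0.9, -0.3]
width: 0.553
```

Call:
{"op": "move_arm", "data": {
  "increments": [
    [[0,0,0],[0,0,0]],
    [[0,0,0],[0,0,0]],
    [[0,0,0],[0,0,0]],
    [[0,0,0],[0,0,0]],
    [[0,0,0],[0,0,0]],
    [[0,0,0],[0,0,0]],
    [[0,0,0],[0,0,0]],
    [[0,0,0],[0,0,0]]
  ],
  "gripper": 255
}}

```text
clock: 3.15
tcp_pos: [0.5674, 0.0849, 0.0625]
tcp_rot: [0.691, 0.154, 0.69, -0.153]
wrist_force: [-1.1, 0.1, 5.9]
width: 0.307
```

Run:
```python
from h import *
s=snap('wrist','w2.png')
st=robot.state(); print(st['tcp_pos'],st['width'],st['wrist_force'],st['clock'])
```

```text
[0.56738598 0.08491676 0.06256115] 0.3088826293302404 [-1.23869183  0.57817721  6.39761247] 3.2
```

View pics/w2.png

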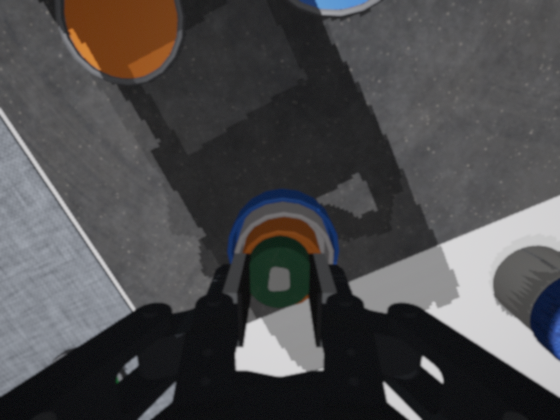

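Run:
```python
from h import *
s=snap('wrist')
P=cloud(s); g=s['image'].astype(int)
m=(g[...,1]>g[...,0]+12)&(g[...,1]>g[...,2]+5); m[:225]=0;m[320:]=0;m[:,:235]=0;m[:,325:]=0
v,u=np.nonzero(m); print(len(u),u.min(),u.max(),v.min(),v.max()); 
q=P[m]; q=q[(q[:,2]>.03)&(q[:,2]<.09)]; print(np.percentile(q[:,2],[5,50,95,99]).round(4))
z=.0575
# metal section centroid + top ring
b=(g.min(2)>110); b[:250]=0;b[300:]=0;b[:,:260]=0;b[:,300:]=0
v,u=np.nonzero(b); print('section',u.mean(),v.mean(),ray(s,u.mean(),v.mean(),z).round(4),np.median(P[b][:,2]))
for sl in [np.s_[240:300,225:250],np.s_[240:300,305:335]]:
    q=P[sl].reshape(-1,3); print([ (np.percentile(q[:,2],k)).round(4) for k in (1,5,25,50,75)])
```

```text
2988 249 309 237 307
[0.0495 0.0567 0.0578 0.0582]
section nan nan [nan nan nan] nan
[np.float64(0.0013), np.float64(0.0025), np.float64(0.0439), np.float64(0.0672), np.float64(0.08)]
[np.float64(0.0186), np.float64(0.0207), np.float64(0.0478), np.float64(0.0624), np.float64(0.0774)]<stdin>:10: RuntimeWarning: Mean of empty slice.
  ret = ret.dtype.type(ret / rcount)
  return _methods._mean(a, axis=axis, dtype=dtype,
```

Run:
```python
from h import *
s=snap('wrist'); print(ray(s,279,278,.0575).round(4),robot.state()['tcp_pos'].round(4))
```

```text
[0.5664 0.0861 0.0575] [0.5674 0.0849 0.0625]
```

Call:
{"op": "move_arm", "data": {
  "increments": [
    [[0,0,2],[0,0,0]],
    [[0,0,5],[0,0,0]],
    [[0,0,10],[0,0,0]],
    [[0,0,16],[0,0,0]],
    [[0,0,24],[0,0,0]],
    [[0,0,32],[0,0,0]],
    [[0,0,38],[0,0,0]],
    [[0,0,40],[0,0,0]],
    [[0,0,40],[0,0,0]],
    [[0,0,40],[0,0,0]]
  ]
}}

```text
clock: 4.13
tcp_pos: [0.5667, 0.0848, 0.1014]
tcp_rot: [0.69, 0.154, 0.69, -0.154]
wrist_force: [-0.1, 0.2, -0.7]
width: 0.304
```

Run:
```python
from h import *
s=snap('wrist','w3.png'); snap('scene','s3.png'); a=cv2.imread('pics/w3.png')[180:400,130:430]; b=cv2.imread('pics/s3.png')[130:240,160:310]
cv2.imwrite('pics/c3.png',np.hstack([cv2.resize(a,(409,300)),cv2.resize(b,(409,300))])[:, :800]); st=robot.state(); print(st['tcp_pos'],st['width'],st['wrist_force'])
```

```text
[0.56643989 0.08472994 0.10095307] 0.30175581817992086 [-0.40493864 -0.06586863 -0.05385695]
```

View pics/c3.png

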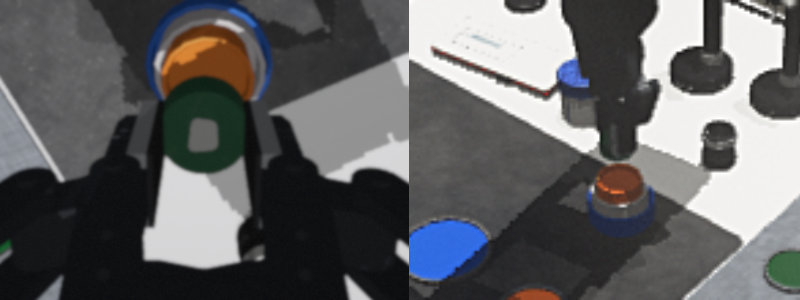

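Only the specimen came up, level and centred between the pads; the orange cup is still in the nest. Carrying it to the green dish at (0.607, −0.0755).

Call:
{"op": "move_arm", "data": {
  "increments": [
    [[2,-8,0],[0,0,0]],
    [[6,-24,0],[0,0,0]],
    [[12,-46,0],[0,0,0]],
    [[18,-70,0],[0,0,0]],
    [[24,-94,0],[0,0,0]],
    [[30,-118,0],[0,0,0]],
    [[36,-140,0],[0,0,0]],
    [[39,-154,0],[0,0,0]],
    [[41,-161,0],[0,0,0]],
    [[41,-161,0],[0,0,0]],
    [[41,-161,-15],[0,0,0]],
    [[41,-161,-30],[0,0,0]],
    [[41,-161,-45],[0,0,0]],
    [[41,-161,-55],[0,0,0]],
    [[41,-161,-62],[0,0,0]],
    [[41,-161,-65],[0,0,0]],
    [[41,-161,-65],[0,0,0]],
    [[41,-161,-65],[0,0,0]]
  ]
}}

```text
clock: 5.73
tcp_pos: [0.6081, -0.076, 0.0368]
tcp_rot: [0.691, 0.154, 0.69, -0.153]
wrist_force: [0.3, -0.8, 0.3]
width: 0.305
```

Run:
```python
from h import *
s=snap('wrist','w4.png')
st=robot.state(); print(st['tcp_pos'],st['width'],st['wrist_force'],st['clock']); c=ray(s,279,278,.03); print(c)
s=snap('scene','s4.png'); a=cv2.imread('pics/w4.png')[150:370,130:430]; b=cv2.imread('pics/s4.png')[180:280,240:376]
cv2.imwrite('pics/c4.png',np.hstack([cv2.resize(a,(400,300)),cv2.resize(b,(400,300))]))
```

```text
[ 0.60833589 -0.07612259  0.0370406 ] 0.30382362304477667 [ 0.09192895 -0.42223831 -0.49958046] 5.7833
[ 0.60804295 -0.07515896  0.03      ]
```

View pics/c4.png

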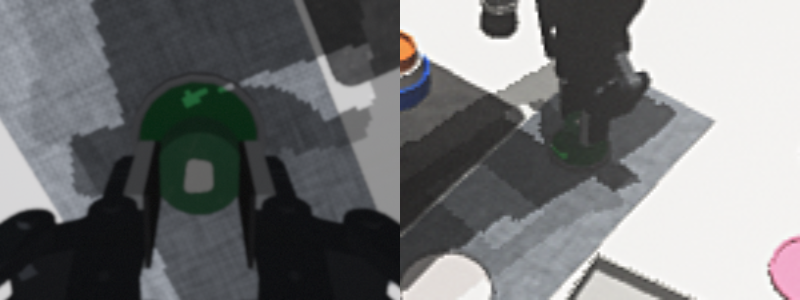

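The specimen hangs centred over the green dish, about 11 mm up. Lowering and releasing.

Call:
{"op": "move_arm", "data": {
  "increments": [
    [[0,0,-4],[0,0,0]],
    [[0,0,-7],[0,0,0]],
    [[0,0,-9],[0,0,0]],
    [[0,0,-10],[0,0,0]],
    [[0,0,-11],[0,0,0]],
    [[0,0,-11],[0,0,0]],
    [[0,0,-11],[0,0,0]]
  ]
}}

```text
clock: 6.42
tcp_pos: [0.6076, -0.0762, 0.0256]
tcp_rot: [0.69, 0.154, 0.69, -0.154]
wrist_force: [-1.6, 0.0, 3.0]
width: 0.304
```

Call:
{"op": "move_arm", "data": {
  "increments": [
    [[0,0,0],[0,0,0]],
    [[0,0,0],[0,0,0]],
    [[0,0,0],[0,0,0]],
    [[0,0,0],[0,0,0]],
    [[0,0,10],[0,0,0]],
    [[0,0,30],[0,0,0]],
    [[0,0,60],[0,0,0]],
    [[-10,40,90],[0,0,0]],
    [[-20,80,110],[0,0,0]],
    [[-30,115,120],[0,0,0]],
    [[-38,145,120],[0,0,0]],
    [[-41,162,120],[0,0,0]],
    [[-41,162,120],[0,0,0]],
    [[-41,162,120],[0,0,0]],
    [[-41,162,120],[0,0,0]]
  ],
  "gripper": 100
}}

```text
clock: 7.67
tcp_pos: [0.567, 0.0852, 0.1456]
tcp_rot: [0.69, 0.153, 0.69, -0.154]
wrist_force: [1.1, -0.2, 0.2]
width: 0.604
```

Run:
```python
from h import *
s=snap('wrist','w5.png'); sc=snap('scene','s5.png')
st=robot.state(); print(st['tcp_pos'],st['width'],st['wrist_force'],st['clock'])
cv2.imwrite('pics/c5.png',np.hstack([cv2.imread('pics/w5.png')[:,:500],cv2.resize(cv2.imread('pics/s5.png')[180:280,230:300],(294,420))]))
```

```text
[0.56704491 0.08458125 0.14527902] 0.6088438340734322 [-1.02005361 -0.02808423 -0.53691202] 7.7667
```

View pics/c5.png

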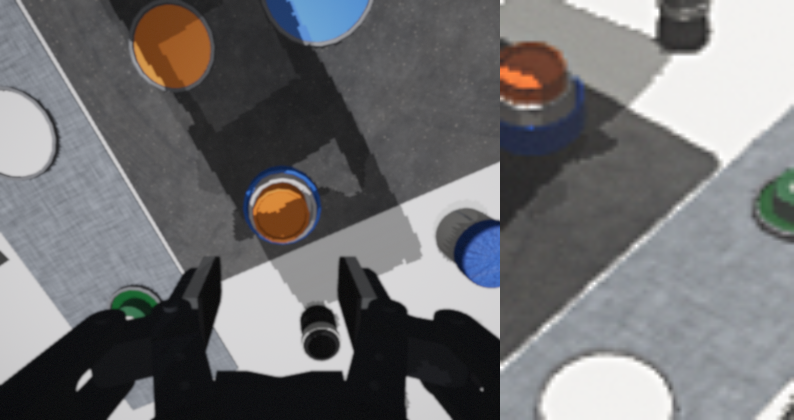

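The specimen stands in the green dish. The nest is undisturbed, with the orange rim at (281,212). Measuring the rim centres.

```bash
cat >> h.py <<'E'
def hue(s,lo,hi,box,sat=70,val=40):
    h=cv2.cvtColor(s['image'],cv2.COLOR_RGB2HSV); u0,u1,v0,v1=box
    m=(h[...,0]>=lo)&(h[...,0]<=hi)&(h[...,1]>=sat)&(h[...,2]>=val); k=np.zeros_like(m); k[v0:v1,u0:u1]=m[v0:v1,u0:u1]
    v,u=np.nonzero(k); return (u.min(),u.max(),v.min(),v.max()),(u.min()+u.max())/2,(v.min()+v.max())/2
E
python3 - <<'E'
from h import *
s=snap('wrist')
b,u,v=hue(s,4,22,(235,330,160,260),90); print(b)
P=cloud(s)
# rim points by depth: highest band in nest
m=(P[...,2]>.0465)&(P[...,2]<.053); m[:160]=0;m[255:]=0;m[:,:235]=0;m[:,335:]=0
q=P[m]; print(len(q),((q.min(0)+q.max(0))/2).round(4),np.ptp(q,axis=0).round(4))
(c,r)=cv2.minEnclosingCircle((q[:,:2]*1000).astype(np.float32)); print(c,r)
print('ray',ray(s,u,v,.0465))
print('green/spec', robot.state()['tcp_pos'])
E
```

```text
(np.int64(253), np.int64(310), np.int64(183), np.int64(241))
578 [0.5677 0.0872 0.0483] [0.0394 0.0394 0.0037]
(567.9441528320312, 87.16266632080078) 19.985666275024414
ray [0.56544938 0.088051   0.0465    ]
green/spec [0.56704361 0.08451558 0.14518065]
```

Call:
{"op": "move_arm", "data": {
  "increments": [
    [[0,2,-20],[0,0,0]],
    [[0,2,-45],[0,0,0]],
    [[0,2,-65],[0,0,0]],
    [[0,2,-80],[0,0,0]],
    [[0,2,-90],[0,0,0]],
    [[0,2,-95],[0,0,0]],
    [[0,2,-95],[0,0,0]],
    [[0,2,-95],[0,0,0]]
  ]
}}

```text
clock: 8.48
tcp_pos: [0.5673, 0.0875, 0.0508]
tcp_rot: [0.69, 0.154, 0.69, -0.154]
wrist_force: [-0.5, 0.5, 0.4]
width: 0.603
```

Call:
{"op": "move_arm", "data": {
  "increments": [
    [[0,0,0],[0,0,0]],
    [[0,0,0],[0,0,0]],
    [[0,0,0],[0,0,0]],
    [[0,0,0],[0,0,0]],
    [[0,0,0],[0,0,0]],
    [[0,0,0],[0,0,0]],
    [[0,0,0],[0,0,0]],
    [[0,0,0],[0,0,0]]
  ],
  "gripper": 255
}}

```text
clock: 9.15
tcp_pos: [0.5679, 0.0878, 0.0518]
tcp_rot: [0.691, 0.154, 0.689, -0.153]
wrist_force: [-0.6, -0.2, 7.1]
width: 0.427
```

Call:
{"op": "move_arm", "data": {
  "increments": [
    [[0,0,2],[0,0,0]],
    [[0,0,5],[0,0,0]],
    [[0,0,10],[0,0,0]],
    [[0,0,16],[0,0,0]],
    [[0,0,24],[0,0,0]],
    [[0,0,32],[0,0,0]],
    [[0,0,40],[0,0,0]],
    [[0,0,48],[0,0,0]],
    [[0,0,50],[0,0,0]],
    [[0,0,50],[0,0,0]]
  ]
}}

```text
clock: 9.98
tcp_pos: [0.5673, 0.0879, 0.1014]
tcp_rot: [0.691, 0.154, 0.69, -0.153]
wrist_force: [-0.3, -0.2, -1.0]
width: 0.428
```

Run:
```python
from h import *
s=snap('wrist','w6.png'); sc=snap('scene','s6.png')
st=robot.state(); print(st['tcp_pos'],st['width'],st['wrist_force'],st['clock'])
cv2.imwrite('pics/c6.png',np.hstack([cv2.resize(cv2.imread('pics/w6.png')[150:370,130:430],(400,300)),cv2.resize(cv2.imread('pics/s6.png')[130:240,160:310],(400,300))]))
P=cloud(s); m=(P[...,2]>.085)&(P[...,2]<.112); m[:160]=0; g=cv2.cvtColor(s['image'],cv2.COLOR_RGB2HSV); m&=(g[...,0]<22)&(g[...,0]>3)&(g[...,1]>90)
q=P[m]; print(len(q),((q.min(0)+q.max(0))/2).round(4),np.ptp(q,axis=0).round(4),np.percentile(q[:,2],[2,50,98]))
```

```text
[0.56660594 0.08776299 0.1003101 ] 0.427842896515854 [-0.12608713 -0.03973107 -0.95955139] 10.0833
6348 [0.5676 0.0891 0.0951] [0.0393 0.0401 0.0201] [0.08733574 0.09175223 0.09857813]
```

View pics/c6.png

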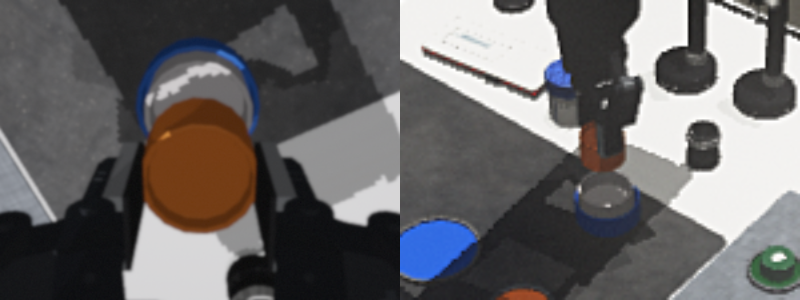

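The orange cup is held level and centred; white and blue stay in place. Carrying it to above the orange dish.

Call:
{"op": "move_arm", "data": {
  "increments": [
    [[-8,-2,0],[0,0,0]],
    [[-24,-5,0],[0,0,0]],
    [[-46,-9,0],[0,0,0]],
    [[-70,-13,0],[0,0,0]],
    [[-94,-17,0],[0,0,0]],
    [[-114,-21,0],[0,0,0]],
    [[-128,-23,0],[0,0,0]],
    [[-135,-25,0],[0,0,0]],
    [[-135,-25,-10],[0,0,0]],
    [[-135,-25,-25],[0,0,0]],
    [[-135,-25,-38],[0,0,0]],
    [[-135,-25,-48],[0,0,0]],
    [[-135,-25,-53],[0,0,0]],
    [[-135,-25,-53],[0,0,0]],
    [[-135,-25,-53],[0,0,0]]
  ]
}}

```text
clock: 11.33
tcp_pos: [0.4319, 0.0628, 0.0473]
tcp_rot: [0.69, 0.154, 0.69, -0.154]
wrist_force: [-0.5, 0.6, -0.2]
width: 0.427
```

Run:
```python
from h import *
s=snap('wrist','w7.png'); sc=snap('scene','s7.png')
st=robot.state(); print(st['tcp_pos'],st['width'],st['wrist_force'],st['clock'])
cv2.imwrite('pics/c7.png',np.hstack([cv2.resize(cv2.imread('pics/w7.png')[150:370,130:430],(400,300)),cv2.resize(cv2.imread('pics/s7.png')[180:290,130:280],(400,300))]))
```

```text
[0.43233394 0.06282455 0.04781272] 0.4260626333133613 [ 0.71900202 -0.96520145  0.01785387] 11.4333
```

View pics/c7.png

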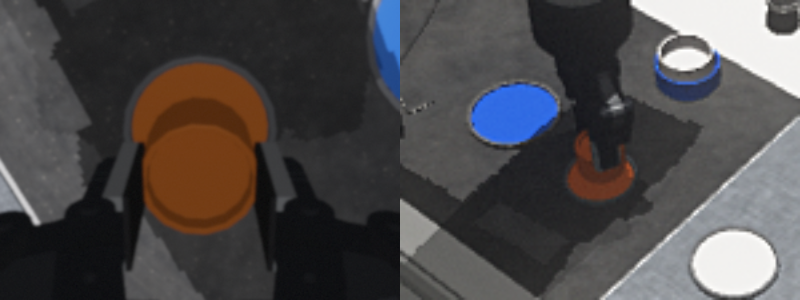

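Centred over the orange dish (about 12 mm up). Set down, release, and go back over the nest.

Call:
{"op": "move_arm", "data": {
  "increments": [
    [[0,0,-4],[0,0,0]],
    [[0,0,-7],[0,0,0]],
    [[0,0,-9],[0,0,0]],
    [[0,0,-10],[0,0,0]],
    [[0,0,-11],[0,0,0]],
    [[0,0,-12],[0,0,0]],
    [[0,0,-12],[0,0,0]]
  ]
}}

```text
clock: 12.02
tcp_pos: [0.4316, 0.0628, 0.0368]
tcp_rot: [0.69, 0.154, 0.69, -0.154]
wrist_force: [-5.0, 0.2, 17.8]
width: 0.429
```

Call:
{"op": "move_arm", "data": {
  "increments": [
    [[0,0,0],[0,0,0]],
    [[0,0,0],[0,0,0]],
    [[0,0,0],[0,0,0]],
    [[0,0,0],[0,0,0]],
    [[0,0,10],[0,0,0]],
    [[0,0,30],[0,0,0]],
    [[0,0,60],[0,0,0]],
    [[30,5,85],[0,0,0]],
    [[65,11,100],[0,0,0]],
    [[100,18,108],[0,0,0]],
    [[125,23,110],[0,0,0]],
    [[135,25,110],[0,0,0]],
    [[135,25,110],[0,0,0]],
    [[135,25,110],[0,0,0]],
    [[135,25,110],[0,0,0]]
  ],
  "gripper": 65
}}

```text
clock: 13.27
tcp_pos: [0.5646, 0.0874, 0.1443]
tcp_rot: [0.689, 0.153, 0.691, -0.154]
wrist_force: [-0.3, -0.2, 0.0]
width: 0.747
```

Run:
```python
from h import *
s=snap('wrist','w8.png'); sc=snap('scene','s8.png')
st=robot.state(); print(st['tcp_pos'],st['width'],st['wrist_force'],st['clock'])
cv2.imwrite('pics/c8.png',np.hstack([cv2.imread('pics/w8.png')[:,:500],cv2.resize(cv2.imread('pics/s8.png')[180:280,180:250],(294,420))]))
P=cloud(s)
for lo,hi in [(.033,.041),(.021,.029)]:
    m=(P[...,2]>lo)&(P[...,2]<hi)&(np.hypot(P[...,0]-.567,P[...,1]-.087)<.045)
    q=P[m]; c,r=cv2.minEnclosingCircle((q[:,:2]*1000).astype(np.float32)); print(len(q),c,r)
m=(P[...,2]>.030)&(P[...,2]<.037)&(np.hypot(P[...,0]-.432,P[...,1]-.063)<.04)
q=P[m]; print(len(q)); print(cv2.minEnclosingCircle((q[:,:2]*1000).astype(np.float32)) if len(q)>20 else '')
```

```text
[0.56500756 0.08746464 0.14492492] 0.7449045147119857 [-0.45772207  0.3608483  -0.46122147] 13.3667
764 (568.322998046875, 88.07720184326172) 25.049976348876953
1165 (569.3103637695312, 87.57673645019531) 30.053115844726562
871
((432.73089599609375, 63.693397521972656), 20.09547233581543)
```

View pics/c8.png

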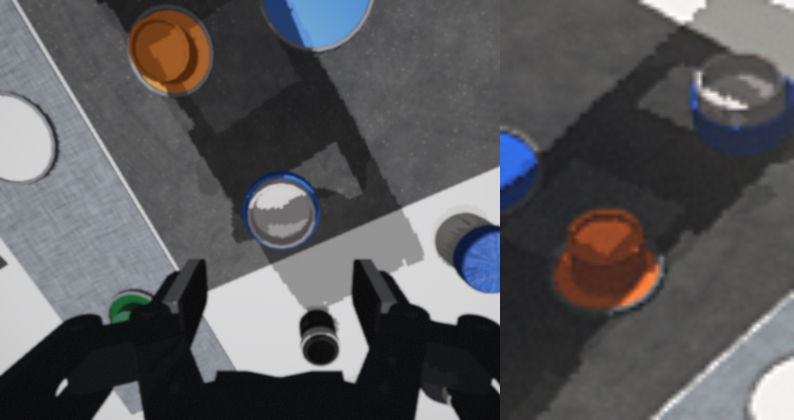

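The orange cup stands in its dish at (432.7, 63.7) mm. White rim centre is (568.3, 88.1) mm and the TCP is at (565, 87.5). Gripping the white cup.

Call:
{"op": "move_arm", "data": {
  "increments": [
    [[2,0,-20],[0,0,0]],
    [[2,0,-45],[0,0,0]],
    [[2,0,-70],[0,0,0]],
    [[2,0,-88],[0,0,0]],
    [[2,0,-100],[0,0,0]],
    [[2,0,-106],[0,0,0]],
    [[2,0,-107],[0,0,0]],
    [[2,0,-107],[0,0,0]],
    [[2,0,-107],[0,0,0]]
  ]
}}

```text
clock: 14.12
tcp_pos: [0.5692, 0.0878, 0.0393]
tcp_rot: [0.691, 0.154, 0.69, -0.153]
wrist_force: [0.6, 0.1, 0.9]
width: 0.744
```

Call:
{"op": "move_arm", "data": {
  "increments": [
    [[0,0,0],[0,0,0]],
    [[0,0,0],[0,0,0]],
    [[0,0,0],[0,0,0]],
    [[0,0,0],[0,0,0]],
    [[0,0,0],[0,0,0]],
    [[0,0,0],[0,0,0]],
    [[0,0,0],[0,0,0]],
    [[0,0,0],[0,0,0]]
  ],
  "gripper": 255
}}

```text
clock: 14.78
tcp_pos: [0.5694, 0.0879, 0.0403]
tcp_rot: [0.691, 0.154, 0.689, -0.153]
wrist_force: [-2.3, -0.1, 6.3]
width: 0.542
```

Call:
{"op": "move_arm", "data": {
  "increments": [
    [[0,0,2],[0,0,0]],
    [[0,0,5],[0,0,0]],
    [[0,0,10],[0,0,0]],
    [[0,0,16],[0,0,0]],
    [[0,0,24],[0,0,0]],
    [[0,0,32],[0,0,0]],
    [[0,0,40],[0,0,0]],
    [[0,0,48],[0,0,0]],
    [[0,0,50],[0,0,0]],
    [[0,0,50],[0,0,0]],
    [[0,0,50],[0,0,0]]
  ]
}}

```text
clock: 15.7
tcp_pos: [0.5687, 0.0878, 0.0884]
tcp_rot: [0.69, 0.154, 0.69, -0.153]
wrist_force: [-0.7, 0.3, -0.7]
width: 0.544
```

Run:
```python
from h import *
s=snap('wrist','w9.png'); sc=snap('scene','s9.png')
st=robot.state(); print(st['tcp_pos'],st['width'],st['wrist_force'],st['clock'])
cv2.imwrite('pics/c9.png',np.hstack([cv2.resize(cv2.imread('pics/w9.png')[150:370,130:430],(400,300)),cv2.resize(cv2.imread('pics/s9.png')[130:240,160:310],(400,300))]))
```

```text
[0.56837643 0.08772296 0.08788566] 0.539893661248899 [-0.31378187 -0.20557823 -0.85763944] 15.8
```

View pics/c9.png

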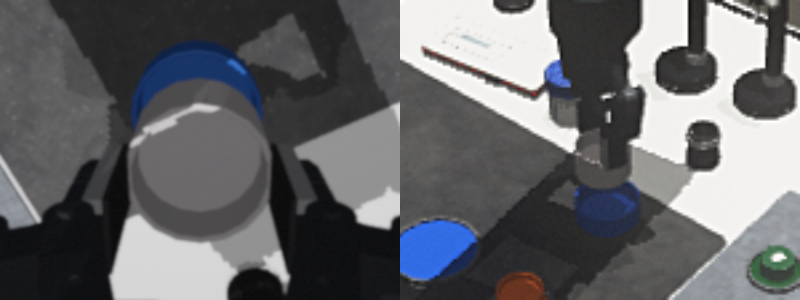

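White cup held level, and the blue one stays. Carrying it to the white dish on the grey mat.

Call:
{"op": "move_arm", "data": {
  "increments": [
    [[-6,-8,0],[0,0,0]],
    [[-18,-22,0],[0,0,0]],
    [[-34,-42,0],[0,0,0]],
    [[-52,-64,0],[0,0,0]],
    [[-70,-87,0],[0,0,0]],
    [[-88,-109,0],[0,0,0]],
    [[-106,-131,0],[0,0,0]],
    [[-120,-149,0],[0,0,0]],
    [[-130,-162,0],[0,0,0]],
    [[-136,-169,0],[0,0,0]],
    [[-136,-169,0],[0,0,0]],
    [[-136,-169,-10],[0,0,0]],
    [[-136,-169,-22],[0,0,0]],
    [[-136,-169,-32],[0,0,0]],
    [[-136,-169,-37],[0,0,0]],
    [[-136,-169,-37],[0,0,0]],
    [[-136,-169,-37],[0,0,0]]
  ]
}}

```text
clock: 17.22
tcp_pos: [0.4332, -0.0809, 0.0513]
tcp_rot: [0.69, 0.153, 0.69, -0.153]
wrist_force: [0.7, -0.6, -0.1]
width: 0.54
```

Run:
```python
from h import *
s=snap('wrist','w10.png'); sc=snap('scene','s10.png')
st=robot.state(); print(st['tcp_pos'],st['width'],st['wrist_force'],st['clock'])
cv2.imwrite('pics/c10.png',np.hstack([cv2.resize(cv2.imread('pics/w10.png')[150:370,130:430],(400,300)),cv2.resize(cv2.imread('pics/s10.png')[220:330,180:330],(400,300))]))
```

```text
[ 0.43342178 -0.08110213  0.05175607] 0.5417490615679827 [ 0.74140582 -0.881037   -0.04124812] 17.3167
```

View pics/c10.png

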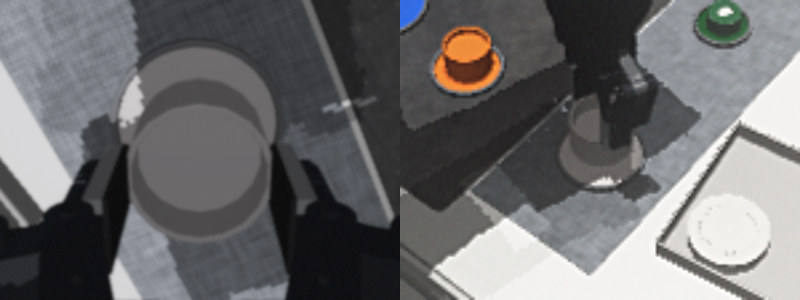

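Call:
{"op": "move_arm", "data": {
  "increments": [
    [[0,0,-4],[0,0,0]],
    [[0,0,-7],[0,0,0]],
    [[0,0,-9],[0,0,0]],
    [[0,0,-10],[0,0,0]],
    [[0,0,-11],[0,0,0]],
    [[0,0,-12],[0,0,0]],
    [[0,0,-12],[0,0,0]]
  ]
}}

```text
clock: 17.9
tcp_pos: [0.4327, -0.0813, 0.0394]
tcp_rot: [0.69, 0.154, 0.69, -0.154]
wrist_force: [-0.8, 0.6, 0.6]
width: 0.546
```

Call:
{"op": "move_arm", "data": {
  "increments": [
    [[0,0,0],[0,0,0]],
    [[0,0,0],[0,0,0]],
    [[0,0,0],[0,0,0]],
    [[0,0,0],[0,0,0]],
    [[0,0,10],[0,0,0]],
    [[0,0,30],[0,0,0]],
    [[0,0,60],[0,0,0]],
    [[20,25,80],[0,0,0]],
    [[45,55,95],[0,0,0]],
    [[70,85,105],[0,0,0]],
    [[95,115,105],[0,0,0]],
    [[115,142,105],[0,0,0]],
    [[130,162,105],[0,0,0]],
    [[136,169,105],[0,0,0]],
    [[136,169,105],[0,0,0]],
    [[136,169,105],[0,0,0]],
    [[136,169,105],[0,0,0]]
  ],
  "gripper": 25
}}

```text
clock: 19.32
tcp_pos: [0.5676, 0.0866, 0.144]
tcp_rot: [0.69, 0.154, 0.691, -0.154]
wrist_force: [0.0, 0.1, 1.0]
width: 0.902
```

Run:
```python
from h import *
s=snap('wrist','w11.png'); sc=snap('scene','s11.png')
st=robot.state(); print(st['tcp_pos'],st['width'],st['wrist_force'],st['clock'])
P=cloud(s)
m=(P[...,2]>.021)&(P[...,2]<.029)&(np.hypot(P[...,0]-.569,P[...,1]-.087)<.045)
q=P[m]; c,r=cv2.minEnclosingCircle((q[:,:2]*1000).astype(np.float32)); print(len(q),c,r)
for sl in [np.s_[240:310,160:230],np.s_[240:310,330:400]]:
    q=P[sl].reshape(-1,3); q=q[(q[:,2]>.09)]; i=q[:,2].argsort()[:4]; print(q[i].round(4))
P=cloud(sc); m=(P[...,2]>.032)&(P[...,2]<.039)&(np.hypot(P[...,0]-.432,P[...,1]+.081)<.04); q=P[m]; print(len(q),cv2.minEnclosingCircle((q[:,:2]*1000).astype(np.float32)))
```

```text
[0.56787539 0.08652567 0.14440497] 0.9000980339494498 [-0.34581629  0.42320514 -0.2116101 ] 19.4167
840 (569.0775146484375, 87.63005065917969) 29.968236923217773
[[0.5529 0.0518 0.1418]
 [0.5476 0.0543 0.1419]
 [0.5436 0.0562 0.1425]
 [0.5534 0.0517 0.1426]]
[[0.5872 0.1214 0.1416]
 [0.581  0.1242 0.1417]
 [0.5822 0.1236 0.1421]
 [0.5765 0.1262 0.1424]]
120 ((433.2842712402344, -83.32333374023438), 25.663753509521484)
```

White is down in its dish. Blue rim centre is (569.1, 87.6) mm. Gripping the blue cup with fingertips around z = 12 mm.

Call:
{"op": "move_arm", "data": {
  "increments": [
    [[1,1,-20],[0,0,0]],
    [[1,1,-45],[0,0,0]],
    [[1,1,-70],[0,0,0]],
    [[1,1,-92],[0,0,0]],
    [[1,1,-108],[0,0,0]],
    [[1,1,-118],[0,0,0]],
    [[1,1,-123],[0,0,0]],
    [[1,1,-125],[0,0,0]],
    [[1,1,-125],[0,0,0]],
    [[1,1,-125],[0,0,0]]
  ]
}}

```text
clock: 20.25
tcp_pos: [0.5705, 0.0887, 0.0203]
tcp_rot: [0.691, 0.154, 0.69, -0.153]
wrist_force: [-0.6, 0.2, -0.5]
width: 0.902
```

Call:
{"op": "move_arm", "data": {
  "increments": [
    [[0,0,0],[0,0,0]],
    [[0,0,0],[0,0,0]],
    [[0,0,0],[0,0,0]],
    [[0,0,0],[0,0,0]],
    [[0,0,0],[0,0,0]],
    [[0,0,0],[0,0,0]],
    [[0,0,0],[0,0,0]],
    [[0,0,0],[0,0,0]]
  ],
  "gripper": 255
}}

```text
clock: 20.92
tcp_pos: [0.5704, 0.0888, 0.0213]
tcp_rot: [0.691, 0.154, 0.69, -0.153]
wrist_force: [-1.7, -1.4, 7.5]
width: 0.677
```

Call:
{"op": "move_arm", "data": {
  "increments": [
    [[0,0,2],[0,0,0]],
    [[0,0,5],[0,0,0]],
    [[0,0,10],[0,0,0]],
    [[0,0,16],[0,0,0]],
    [[0,0,24],[0,0,0]],
    [[0,0,32],[0,0,0]],
    [[0,0,40],[0,0,0]],
    [[0,0,48],[0,0,0]],
    [[0,0,50],[0,0,0]],
    [[0,0,50],[0,0,0]],
    [[0,0,50],[0,0,0]]
  ]
}}

```text
clock: 21.83
tcp_pos: [0.5697, 0.0888, 0.0694]
tcp_rot: [0.69, 0.154, 0.69, -0.153]
wrist_force: [0.1, -0.7, -0.9]
width: 0.675
```

Run:
```python
from h import *
s=snap('wrist','w12.png'); sc=snap('scene','s12.png')
st=robot.state(); print(st['tcp_pos'],st['width'],st['wrist_force'],st['clock'])
cv2.imwrite('pics/c12.png',np.hstack([cv2.resize(cv2.imread('pics/w12.png')[150:370,130:430],(400,300)),cv2.resize(cv2.imread('pics/s12.png')[130:310,100:340],(400,300))]))
```

```text
[0.56936928 0.08873628 0.06890352] 0.6744292814438593 [-0.46376739 -0.05852464 -0.16936879] 21.9333
```

View pics/c12.png

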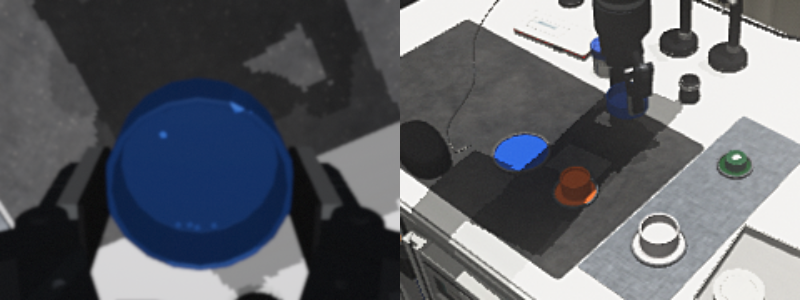

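Blue cup held level and empty; the other three stand in their dishes. Carrying it to the blue dish.

Call:
{"op": "move_arm", "data": {
  "increments": [
    [[-8,5,0],[0,0,0]],
    [[-22,14,0],[0,0,0]],
    [[-40,26,0],[0,0,0]],
    [[-60,40,0],[0,0,0]],
    [[-82,54,0],[0,0,0]],
    [[-102,67,0],[0,0,0]],
    [[-118,78,0],[0,0,0]],
    [[-127,84,0],[0,0,0]],
    [[-130,86,0],[0,0,0]],
    [[-130,86,0],[0,0,0]],
    [[-130,86,-10],[0,0,0]],
    [[-130,86,-20],[0,0,0]],
    [[-130,86,-28],[0,0,0]],
    [[-130,86,-32],[0,0,0]],
    [[-130,86,-32],[0,0,0]],
    [[-130,86,-32],[0,0,0]]
  ]
}}

```text
clock: 23.27
tcp_pos: [0.4402, 0.1746, 0.0372]
tcp_rot: [0.69, 0.154, 0.69, -0.154]
wrist_force: [0.4, 0.3, -0.9]
width: 0.678
```

Run:
```python
from h import *
s=snap('wrist','w13.png'); sc=snap('scene','s13.png')
st=robot.state(); print(st['tcp_pos'],st['width'],st['wrist_force'],st['clock'])
cv2.imwrite('pics/c13.png',np.hstack([cv2.resize(cv2.imread('pics/w13.png')[150:370,130:430],(400,300)),cv2.resize(cv2.imread('pics/s13.png')[170:280,100:250],(400,300))]))
```

```text
[0.44030497 0.17480505 0.03764839] 0.6737215798001858 [ 0.09628582 -0.17580364 -0.88044229] 23.3667
```

View pics/c13.png

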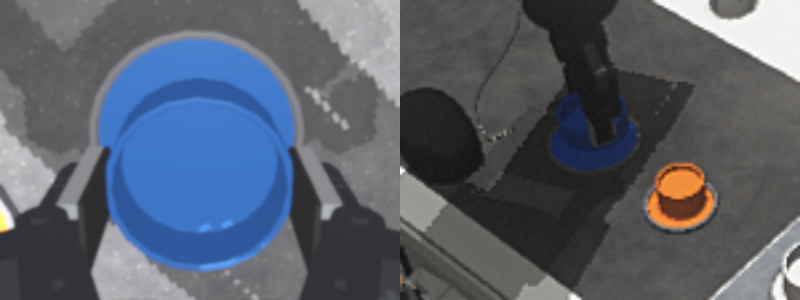

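Aligned over the blue dish, about 13 mm up. Lowering, releasing, rising clear and moving back for a clear view.

Call:
{"op": "move_arm", "data": {
  "increments": [
    [[-1,0,-4],[0,0,0]],
    [[-1,0,-8],[0,0,0]],
    [[-1,0,-10],[0,0,0]],
    [[-1,0,-12],[0,0,0]],
    [[-1,0,-13],[0,0,0]],
    [[-1,0,-13],[0,0,0]],
    [[-1,0,-13],[0,0,0]]
  ]
}}

```text
clock: 23.95
tcp_pos: [0.4386, 0.1748, 0.0244]
tcp_rot: [0.69, 0.154, 0.69, -0.154]
wrist_force: [-1.6, 0.1, 2.0]
width: 0.674
```

Call:
{"op": "move_arm", "data": {
  "increments": [
    [[0,0,0],[0,0,0]],
    [[0,0,0],[0,0,0]],
    [[0,0,0],[0,0,0]],
    [[0,0,0],[0,0,0]],
    [[0,0,5],[0,0,0]],
    [[0,0,15],[0,0,0]],
    [[0,0,40],[0,0,0]],
    [[0,0,75],[0,0,0]],
    [[0,0,110],[0,0,0]],
    [[0,20,145],[0,0,0]],
    [[0,50,180],[0,0,0]],
    [[-20,90,210],[0,0,0]],
    [[-45,125,225],[0,0,0]],
    [[-70,160,230],[0,0,0]],
    [[-95,195,230],[0,0,0]],
    [[-115,225,230],[0,0,0]],
    [[-125,240,230],[0,0,0]],
    [[-125,240,230],[0,0,0]],
    [[-125,240,230],[0,0,0]],
    [[-125,240,230],[0,0,0]]
  ],
  "gripper": 0
}}

```text
clock: 25.62
tcp_pos: [0.3138, 0.4142, 0.2543]
tcp_rot: [0.69, 0.153, 0.69, -0.154]
wrist_force: [0.1, -0.0, 0.7]
width: 1.002
```

Run:
```python
from h import *
sc=snap('scene','s14.png'); sd=snap('side','d14.png')
st=robot.state(); print(st['tcp_pos'],st['width'],st['wrist_force'],st['clock'])
a=cv2.resize(cv2.imread('pics/s14.png')[130:320,110:350],(400,316)); b=cv2.resize(cv2.imread('pics/d14.png')[150:310,220:400],(356,316))
cv2.imwrite('pics/c14.png',np.hstack([a,b]))
for n,s in (('scene',sc),('side',sd)):
  P=cloud(s)
  for k,x,y,h,r,d in [('blue',.439,.1745,.0275,30,.0375),('orange',.432,.063,.0335,20,.03),('white',.433,-.0815,.0355,25,.035),('spec',.6075,-.0755,.0205,15,.022),('jar',.659,.211,.052,25,.03),('loupe',.69,.067,.038,17,.022)]:
    m=(abs(P[...,2]-h)<.0035)&(np.hypot(P[...,0]-x,P[...,1]-y)<d); q=P[m]
    if len(q)>5:
        c,R=cv2.minEnclosingCircle((q[:,:2]*1000).astype(np.float32)); print(n,k,len(q),np.round(c,1),'r',round(R,1),r,'z',np.median(q[:,2]).round(4),h)
```

```text
[0.31440248 0.41367547 0.25438129] 1.000219800612288 [0.64829332 0.6001883  0.75200684] 25.7167
scene blue 122 [440.2 172.8] r 31.3 30 z 0.0272 0.0275
scene orange 93 [433.7  61.1] r 21.6 20 z 0.033 0.0335
scene white 122 [433.2 -82.9] r 26.4 25 z 0.0355 0.0355
scene spec 107 [607.9 -78.9] r 15.6 15 z 0.021 0.0205
scene jar 182 [659.6 212.3] r 27.2 25 z 0.0525 0.052
scene loupe 57 [687.   65.4] r 17.4 17 z 0.0371 0.038
side blue 80 [438.9 174.2] r 31.2 30 z 0.027 0.0275
side orange 66 [433.2  62.5] r 20.3 20 z 0.033 0.0335
side white 62 [432.8 -81.3] r 25.8 25 z 0.0348 0.0355
side spec 81 [608.4 -76.5] r 15.9 15 z 0.0206 0.0205
side jar 306 [661.  213.3] r 25.2 25 z 0.0521 0.052
side loupe 70 [688.5  67.2] r 17.0 17 z 0.037 0.038
```

View pics/c14.png

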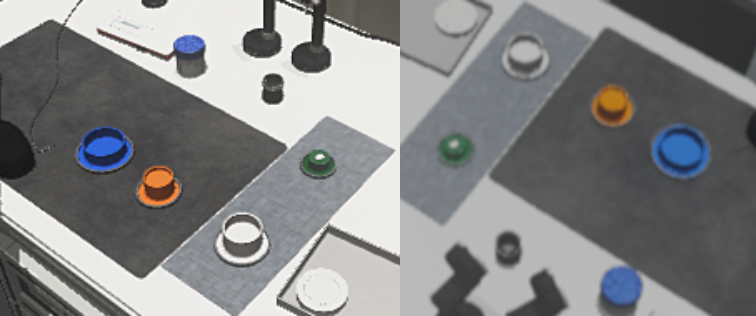

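All four pieces stand centred in their own dishes at the right heights in both views. The jar and loupe have not moved, and the arm is clear. Handing in.

```bash
python3 -c "
from station import robot
print(robot.job_done())"
```

```text
the job is handed in; nothing more can be done
None
```

I took the nest apart from the top down and set each piece in the dish of its own colour: specimen, then the orange, white and blue cups. I handed the job in at about 26 s of the 99 s allowed; the hand-in reports no verdict.

- **Position:** In the last check each piece was within about 3.5 mm of its dish centre. The scene and side views agree to about 2.5 mm. The largest offset was the specimen in the scene view.
- **Height:** All the top faces were within 1 mm of where they should be with the piece flat on the dish floor.
- **Jar and loupe:** They measured within a few millimetres of my first readings, and nothing touched them. The arm ended clear with the gripper empty.
- **Small anomalies:**
  - Closing the jaws pushed the tool up with about 6–7 N each time, with no visible effect on the pieces.
  - The orange cup met its dish with a brief 18 N.
  - The wrist camera's early readings of the white and orange dishes were 2–7 mm off the other views, because they were partly in shadow or near the image edge, so I did not use them.

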